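# Reach over a splash shield with a bent rod and switch on the red toggle

### The job

Take the bent rod by its wooden handle from the white cradle, reach over the clear splash shield with it and use its bent-down end to push the red-knobbed switch lever fully over to the far side. Leave the blue-knobbed lever as it is and do not touch the switches with the hand. Then lay the rod back in its cradle as it was and let go.

Things in the scene. Friction and masses are not known exactly. Their poses are not given: they have to be found in the camera images.
- bent_rod: Loose L-shaped tool, 0.15 kg: brown wooden handle 116 long (x), 16 wide (y), 20 mm tall (z); from its front an 8 mm steel rod runs on along +x, then bends straight down at x = 170 mm, ending 80 mm below the handle's axis. Origin: middle of the handle, where to grip it (fingers closing along y); x to the bend, z up. Starts level in the cradle, axis 105 mm above the bench.
- rod_tip (a point): Lower end of the downward leg of the bent rod, at (170, 0, -80) mm in the rod's frame.
- cradle: White holder fixed to the bench, base 130 x 70 x 10 mm, origin at its underside's centre; the rod's x lies along its +x. Forks at x = -43 and +43 mm, 10 mm thick, carry the handle on saddles 95 mm above the bench; prongs rise to 120 mm, 30 mm apart at the saddle, 48 mm at the top. Between the forks 76 mm (x) are free for the fingers, down to 10 mm above the bench.
- station: Grey plate fixed to the bench, x -115 to 55, y -110 to 110, 8 mm thick, with two toggle switches side by side behind a clear splash shield with orange top edges, 115 mm high. Origin on the bench midway between the switches; x points from the robot's side over the shield to the switches. Front wall at x = -95 mm, side walls at y = -108 and 108, x -97 to 16. Open above and behind.
- red_switch_base: Black block 70 x 50 x 25 mm of the red-knobbed switch, fixed on the plate; origin at its underside's centre, 8 mm above the bench, axes parallel to the station's. It stands at y = +45 or -45 mm of the station (which side varies). The lever's hinge runs along its y, 22 mm above this origin.
- red_switch_tip (a point): Centre of the red ball knob (26 mm diameter) at the end of the red lever, 60 mm from its hinge; the stem is 10 mm thick. At joint value 0 it is 29 mm on the near side (-x) of the hinge and 83 mm above the bench, upright 90 mm above the bench.
- red_switch (a joint): Angle of the red lever in rad: 0 = leaning 0.5 rad to the near side (towards the shield's front wall), 1.0 = leaning 0.5 rad to the far side (its stop). It starts at 0 to 0.1, is moved by about 1.2 N at the knob, has no spring and stays where it is left.
- blue_switch_tip (a point): Centre of the blue ball knob of the other, equal switch, which is to be left alone, 90 mm beside the red one.
- blue_switch (a joint): Angle of the blue lever, same meaning; it starts at 0 to 0.1 and stays.
- blue_switch_base: Black block of the other, equal switch with the blue knob, which is to be left alone; 90 mm beside the red one.

How it is judged:
By the outcome, as a careful person would: the job done as asked, in the order asked, and still so for the second after the job is handed in, with the robot touching nothing.
It also fails if it takes over 51 s, if anything falls off the work surface, if the arm or the gripper's body presses on something with over 40 N, if the wrist force passes 120 N, or if a joint passes its speed limit or range.

### The arm

A 6-joint arm with a two-finger parallel gripper is mounted at the origin on a cart in front of the work surface, level with it; the furniture and walls round the work are solid. World frame = base frame: x ahead of the robot, y to its left, z up, the work surface at z = 0. Lengths are in mm, angles in rad, forces in N, time in s.
With the tool pointing down it reaches from about 275 to 850 mm from the base axis. Payload 5.2 kg.
Tool frame: the origin (TCP) lies midway between the tips of the shut fingers; the grasp point (between the pads) lies 19 mm behind it; z points along the fingers, y is the line along which they close (so a half turn about z gives the same grasp; the last joint's range is limited). The gripper opens to 85 mm and grips with 20 to 120 N. Pads are 22 mm wide; open, the fingers measure 114 mm over their backs; the gripper's body (76 mm by 85 mm) begins 54 mm behind the grasp point. The pads swing forward as they close: fully open they stand 13 mm farther back than shut.
Start: joints at [0.935, 0.259, 1.535, -0, 1.348, -0.203], TCP at [230.657, 499.302, 231.31] pointing down, gripper open.
Joint ranges: [-3.14, 3.14], [-0.91, 2.08], [0.19, 2.58], [-1.22, 4.36], [0.22, 2.71], [-3.12, 3.12]. Speed limits (rad/s): [2.57, 2.57, 3.14, 3.14, 3.14, 3.14].

### API

Orientations are given as a unit quaternion [w, x, y, z].
In Python, from rig import env gives the robot as it stands.
- The arm moves only by the shell command python3 steer.py 'ROWS' [OPENING] [FORCE]. ROWS is rows parted by semicolons, their numbers by spaces, 1 to 20 of them, each of 4 numbers: dx, dy, dz in mm, then a turn about the tool's z in rad; each row is the pose to reach, as a shift and turn from the pose commanded when the command began, along the tool's axes at that moment; what a row does not reach only later rows make up. A row lasts 1/10 s, in which the tool goes at most 50 mm and 0.15 rad, less where a joint would pass 70% of its speed; a pose out of reach is approached as far as the arm can. OPENING is the finger opening in mm, set as the command begins (- or left out keeps the last). The fingers move at their own pace and stop on an object; FORCE is the grip in N (left out, the last holds). Time passes only in rows, so rows that do not move let the fingers close. It prints the time, the measured TCP pose, the force, the opening and the grip force at its end.
- env.read_state(): the state, without advancing time (a new reading comes with each control period).
- env.grab_frame(name): name is "scene" or "top" or "wrist"; returns the picture (384x512x3 uint8, red, green, blue); there is no depth.
- env.calibration(name): a dict with "intrinsics" (3x3 intrinsics, pixels), "pose" (4x4, takes a point from camera to world coordinates). Camera axes: x right, y up, looking along -z (the intrinsics and any distortion apply to the point x, -y, -z); pixel columns grow to the right and rows downward; lengths in mm; the calibration is good to about 2 mm. A picture is of the moment at which its call begins: read the wrist's pose just before it. calibration takes no time and is no camera call; for the wrist camera it gives the pose at the moment of the call.
- env.finish_job(): hands the job in; it is judged then, once.
The state is a dict: "t": time; "joint_pos": joint angles; "qd": joint speeds; "tau": joint torques, N m; "tool_pos": TCP position; "orientation": TCP orientation; "contact_force": force on the tool from outside, world axes, zero at the start; "torque": the same for the moment, N m; "width": finger opening in mm; "gripper_force": force on a finger pad.
Only numpy, scipy, OpenCV 4.12 (cv2) and the standard library are available. Lean on these libraries where they do the work, as an engineer would, in place of code of your own. Each camera call takes 0.05 s, during which the arm holds its last target. There are 200 camera calls.

## Working session

There is one attempt and no reset: what is moved stays moved. The work goes in short steps, Python scripts to look and compute and a shell command to move; the robot and the scene stay as the last step left them, time stands still between calls to the robot, and variables do not carry over. Pictures are saved under pics/ and viewed, at most 10 in all, crops included, and the job is handed in when it is done.

```bash
ls; mkdir -p pics; python3 - <<'E'
from rig import env
import cv2,numpy as np
for n in("scene","top"):
    f=env.grab_frame(n); cv2.imwrite(f"pics/{n}0.png",cv2.resize(f[...,::-1],None,fx=1.5,fy=1.5))
    c=env.calibration(n); print(n,{k:(np.round(v,3).tolist() if not isinstance(v,str) else v) for k,v in c.items()})
s=env.read_state(); print(s['t'],s['tool_pos'],s['orientation'],s['width'])
E
```

```text
pics
rig.py
steer.py
scene {'intrinsics': [[405.579, 0.0, 252.725], [0.0, 405.579, 191.834], [0.0, 0.0, 1.0]], 'pose': [[0.645, 0.499, -0.578, 19.965], [-0.764, 0.433, -0.478, -291.88], [0.012, 0.75, 0.661, 685.56], [0.0, 0.0, 0.0, 1.0]]}
top {'intrinsics': [[484.777, 0.0, 256.991], [0.0, 484.777, 193.858], [0.0, 0.0, 1.0]], 'pose': [[-0.432, 0.867, -0.249, 200.287], [-0.902, -0.417, 0.116, 264.46], [-0.003, 0.274, 0.962, 1282.387], [0.0, 0.0, 0.0, 1.0]]}
0.1 [230.35324931 498.91599825 230.56213724] [-3.34164904e-04  2.14706370e-01  9.76678308e-01 -7.38797478e-04] 85.32479751560129
```

View pics/scene0.png

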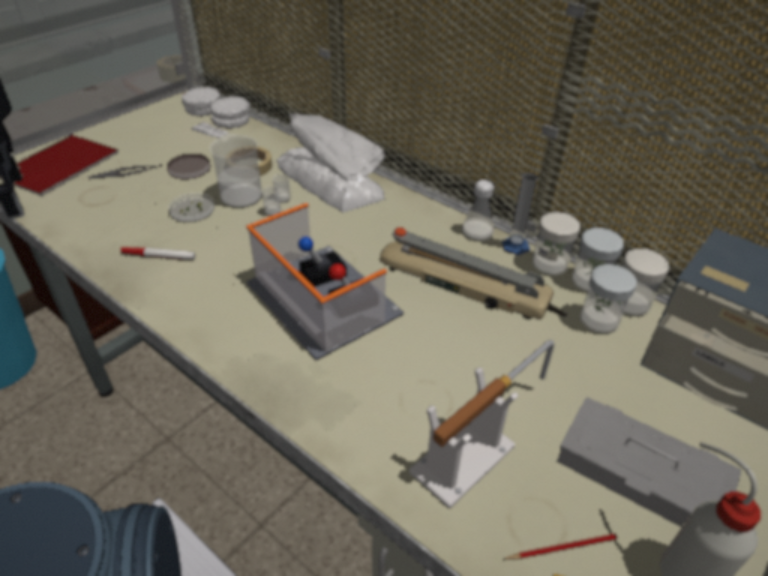

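View pics/top0.png

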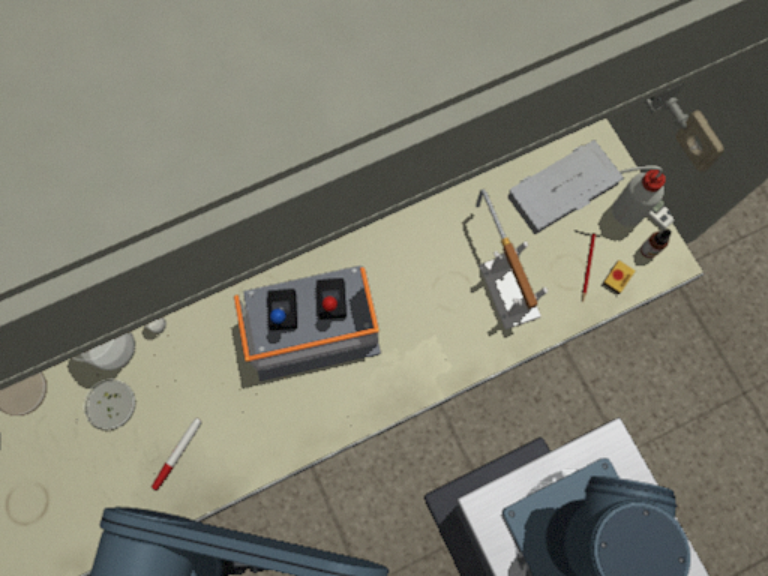

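Scene view (1.5x): handle runs (440,435)→(508,380), bend (551,343), tip (545,378); the red knob (338,271) is on the right of blue (306,244). Top view: handle (532,305)→(505,241), bend (482,190), red knob (330,303), blue (278,315). Next I triangulate these.

```bash
cat > h.py <<'E'
from rig import env
import numpy as np, cv2
def P(c):
    T=np.linalg.inv(np.array(c["pose"])); return np.array(c["intrinsics"])@np.diag([1,-1,-1])@T[:3]
def tri(ca,cb,a,b):
    Pa,Pb=P(ca),P(cb)
    X=cv2.triangulatePoints(Pa,Pb,np.float64(a).reshape(2,1),np.float64(b).reshape(2,1))[:,0]; X=X[:3]/X[3]
    q=Pa@np.r_[X,1]; return X,np.linalg.norm(q[:2]/q[2]-a)
E
python3 - <<'E'
from h import *
cs,ct=env.calibration("scene"),env.calibration("top")
def seg(f,n):
    hsv=cv2.cvtColor(cv2.imread(f),cv2.COLOR_BGR2HSV); return hsv
pts={'hback':((440,435),(532,302)),'hfront':((508,379),(506,240)),'bend':((550,343),(483,191)),'tip':((544,378),(478,206)),
'red':((338,271),(330,303)),'blue':((306,244),(278,315)),'FR':((322,298),(377,329)),'FL':((250,227),(247,358)),'BL':((308,207),(238,297)),'BR':((384,271),(364,267))}
for k,(a,b) in pts.items():
    X,e=tri(cs,ct,np.array(a)/1.5,np.array(b)/1.5); print(k,X.round(1),e.round(2))
# colour blobs
I={n:cv2.imread(f'pics/{n}0.png') for n in('scene','top')}
def blob(n,lo,hi,c,r):
    h=cv2.cvtColor(I[n],cv2.COLOR_BGR2HSV); m=cv2.inRange(h,lo,hi); z=np.zeros_like(m); cv2.circle(z,c,r,255,-1); m&=z
    y,x=np.nonzero(m); return x,y
for nm,lo,hi,a,b,r in [('red',(0,170,90),(6,255,255),(338,271),(330,303),14),('blue',(105,130,60),(125,255,255),(306,244),(278,315),14),('handle',(5,120,60),(16,255,220),(474,408),(519,272),48)]:
    q=[]
    for n,c in(('scene',a),('top',b)):
        x,y=blob(n,lo,hi,c,r); q.append(np.array([x.mean(),y.mean()])); d=np.c_[x,y]-q[-1]; w,v=np.linalg.eigh(np.cov(d.T)); print(nm,n,len(x),q[-1],v[:,1],w)
    X,e=tri(cs,ct,q[0]/1.5,q[1]/1.5); print(nm,X.round(1),e.round(2))
E
```

```text
hback [379.9 -88.7 107.3] 0.63
hfront [ 497.3 -102.9  108. ] 1.18
bend [ 596.4 -111.2   99.8] 0.03
tip [ 599.9 -113.6   25.9] 1.22
red [531.9 214.7  85.9] 0.51
blue [551.4 303.3  82.7] 0.18
FR [449.  165.1 116.9] 0.13
FL [499.4 376.6 109.8] 0.52
BL [602.8 350.2 107.3] 0.77
BR [554.9 139.3 113.9] 0.68
red scene 169 [337.5443787  270.33136095] [-0.86837886 -0.49590136] [12.69419325 14.45676477]
red top 144 [329.45833333 302.95833333] [-0.93756492 -0.34781033] [10.2900087  12.96523606]
red [532.  215.6  86.7] 0.45
blue scene 123 [305.5203252  243.49593496] [0.34366154 0.93909358] [ 9.22302145 10.57572572]
blue top 179 [277.45810056 315.49162011] [-0.9988895  -0.04711449] [12.77208716 16.0772004 ]
blue [551.  304.4  83.3] 0.3
handle scene 1224 [469.47875817 410.8496732 ] [-0.75749185  0.65284462] [ 16.8836772  604.53560946]
handle top 596 [519.79530201 275.01510067] [0.3942087  0.91902095] [  6.67642617 371.75700398]
handle [431.1 -93.9 104.5] 0.27
```

```bash
python3 steer.py '-30 -30 -5 -0.02; -70 -70 -10 -0.06; -110 -110 -20 -0.1; -150 -152 -30 -0.14; -190 -194 -30 -0.18; -225 -230 -30 -0.22; -260 -266 -30 -0.26; -295 -302 -30 -0.3; -330 -338 -30 -0.32; -365 -374 -30 -0.32; -395 -405 -30 -0.32; -420 -432 -30 -0.32; -432 -445 -30 -0.32; -438 -452 -30 -0.32; -438 -452 -30 -0.32; -438 -452 -30 -0.32; -438 -452 -30 -0.32; -438 -452 -30 -0.32' 85 && python3 - <<'E'
from h import *
c=env.calibration("wrist"); s=env.read_state(); f=env.grab_frame("wrist"); cv2.imwrite('pics/w1r.png',f[...,::-1]); cv2.imwrite('pics/w1.png',cv2.resize(f[...,::-1],None,fx=1.5,fy=1.5,interpolation=cv2.INTER_CUBIC))
np.savez('w1.npz',**{k:np.array(c[k]) for k in('intrinsics','pose')})
print(np.array(c['pose']).round(2),np.array(c['intrinsics']).round(1)); print(s['t'],s['tool_pos'],s['orientation'],s['joint_pos'])
E
```

```text
t: 1.9
tool_pos: [438.4, -93.4, 261.5]
orientation: [0.0, 0.055, 0.998, 0.0]
contact_force: [-0.2, 0.2, -0.6]
width: 85.1
gripper_force: 0.0
[[ 1.1000e-01 -9.4000e-01 -3.2000e-01  3.5898e+02]
 [ 9.9000e-01  1.1000e-01  4.0000e-02 -8.4400e+01]
 [-0.0000e+00 -3.2000e-01  9.5000e-01  4.0446e+02]
 [ 0.0000e+00  0.0000e+00  0.0000e+00  1.0000e+00]] [[320.4   0.  255. ]
 [  0.  320.4 195.7]
 [  0.    0.    1. ]]
1.9 [438.44770586 -93.39060204 261.50825672] [1.41153481e-04 5.53757794e-02 9.98465574e-01 3.17927742e-05] [-4.59758024e-01  5.14004494e-02  1.70972601e+00  1.72649781e-04
  1.38023167e+00 -1.91977879e+00]
```

View pics/w1.png

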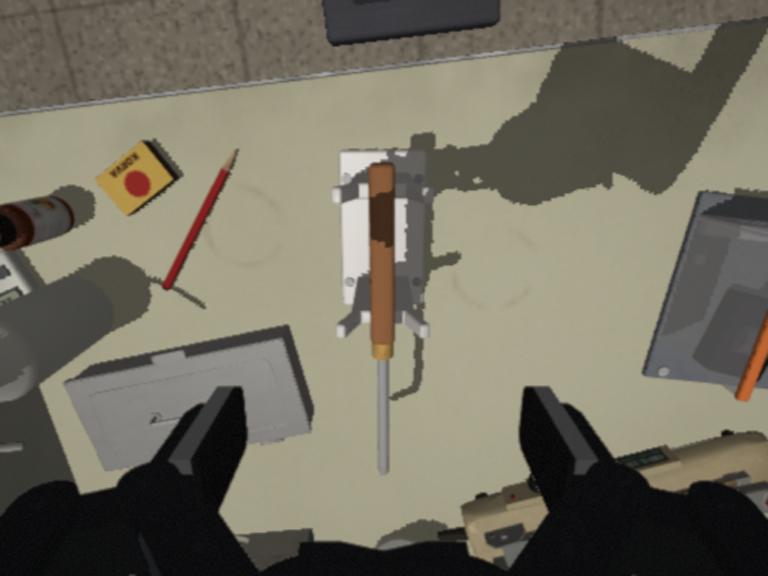

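The wrist view shows the handle vertical at column 382, centred between the fingers (244 to 520). Its ends are at rows 164 and ~357, and the bend is at (384,472).

```bash
python3 - <<'E'
from h import *
c=np.load('w1.npz'); K=c['intrinsics'];T=c['pose']
def ray(px,z):
    d=T[:3,:3]@(np.diag([1,-1,-1])@np.linalg.inv(K)@np.r_[np.array(px)/1.5,1]); return T[:3,3]+d*(z-T[2,3])/d[2]
for n,p,z in[('back',(382,164),115),('hfront',(382,345),115),('ferr',(382,358),113),('bend',(384,473),109),('saddle back',(382,192),120)]: print(n,ray(p,z).round(1))
ct,cs=env.calibration('top'),env.calibration('scene')
for cc,b,nm in((ct,(532,303),'top'),(cs,(440,435),'sc')):
  print(nm,tri({'intrinsics':K,'pose':T},cc,np.array((382,166))/1.5,np.array(b)/1.5))
for cc,b,nm in((ct,(483,191),'top'),(cs,(551,343),'sc')):
  print(nm,tri({'intrinsics':K,'pose':T},cc,np.array((384,471))/1.5,np.array(b)/1.5))
E
python3 steer.py '-60 0 0; -90 0 0; -90 0 0;-90 0 0;-90 0 0;-90 0 0' && python3 - <<'E'
from h import *
c=env.calibration("wrist"); f=env.grab_frame("wrist"); cv2.imwrite('pics/w2.png',cv2.resize(f[...,::-1],None,fx=1.5,fy=1.5,interpolation=cv2.INTER_CUBIC))
np.savez('w2.npz',**{k:np.array(c[k]) for k in('intrinsics','pose')})
E
```

```text
back [376.4 -86.8 115. ]
hfront [491.1 -99.7 115. ]
ferr [ 501.5 -100.8  113. ]
bend [ 597.2 -110.1  109. ]
saddle back [391.8 -88.5 120. ]
top (array([378.02148828, -86.79725382, 112.41032096]), np.float64(0.3925843165220785))
sc (array([378.49706077, -87.71531141, 107.26573356]), np.float64(1.0126403674387805))
top (array([ 593.1669127 , -108.44579032,  110.51488347]), np.float64(1.4309887210590357))
sc (array([ 605.67107175, -110.43811044,   93.18516638]), np.float64(1.8295166216051015))Traceback (most recent call last):
  File "steer.py", line 5, in <module>
    connect(sys.argv[1:4])
    ~~~~~~~^^^^^^^^^^^^^^^
ValueError: each row has 4 numbers
```

```bash
python3 steer.py '40 0 0 0; 80 0 0 0; 80 0 0 0; 80 0 0 0; 80 0 0 0' && python3 - <<'E'
from h import *
c=env.calibration("wrist"); f=env.grab_frame("wrist"); cv2.imwrite('pics/w2.png',cv2.resize(f[...,::-1],None,fx=1.5,fy=1.5,interpolation=cv2.INTER_CUBIC))
np.savez('w2.npz',**{k:np.array(c[k]) for k in('intrinsics','pose')})
E
```

```text
t: 2.45
tool_pos: [360.0, -85.8, 261.8]
orientation: [0.001, 0.056, 0.998, -0.0]
contact_force: [0.2, -1.1, 1.4]
width: 85.1
gripper_force: 0.0
```

View pics/w2.png

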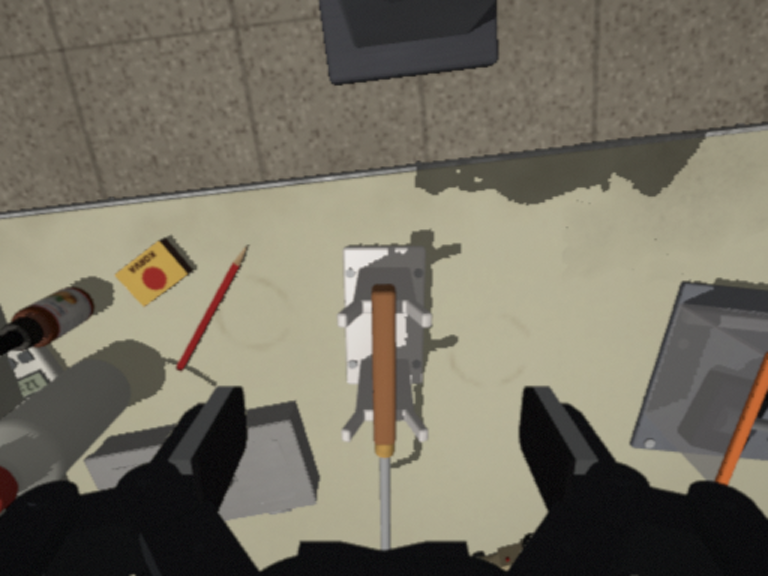

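The second wrist view shows the handle's back edge at (383,286), the ferrule start at (385,444) and the ferrule end at row 456.

```bash
python3 - <<'E'
from h import *
a,b=[{k:v for k,v in np.load(f).items()} for f in('w1.npz','w2.npz')]
for n,p,q in[('back',(382,165),(383,286)),('ferr0',(382,345),(385,444)),('ferr1',(382,358),(385,456)),('forkL',(343,333),(347,437)),('forkR',(425,332),(423,436)),('bfL',(337,194),(342,319)),('bfR',(428,191),(428,318))]:
    X,e=tri(a,b,np.array(p)/1.5,np.array(q)/1.5); print(n,X.round(1),e.round(2))
E
```

```text
back [378.  -87.3  97.6] 0.37
ferr0 [493.4 -99.6 110.1] 0.33
ferr1 [ 501.6 -100.5  112.7] 0.32
forkL [ 477.7 -123.8  119.9] 0.4
forkR [482.9 -71.3 119.8] 0.31
bfL [ 390.1 -115.   119.5] 0.31
bfR [393.9 -61.5 123.5] 0.62
```

```bash
python3 steer.py '-40 0.5 20 0; -76 1 50 0; -76 1 90 0; -76 1 130 0; -76 1 160 0; -76 1 176 0; -76 1 176 0; -76 1 176 0; -76 1 176 0' 85 && python3 steer.py '0 0 0 0;0 0 0 0;0 0 0 0;0 0 0 0;0 0 0 0;0 0 0 0;0 0 0 0;0 0 0 0;0 0 0 0;0 0 0 0' 0 80
```

```text
t: 3.4
tool_pos: [436.1, -93.8, 86.3]
orientation: [0.001, 0.056, 0.998, -0.0]
contact_force: [-0.0, 0.1, 0.2]
width: 84.9
gripper_force: 0.0
t: 4.4
tool_pos: [435.0, -93.4, 85.7]
orientation: [0.0, 0.056, 0.998, -0.0]
contact_force: [-1.0, -0.3, 5.9]
width: 14.9
gripper_force: 78.2
```

```bash
python3 steer.py '0 0 -10 0; 0 0 -30 0; 0 0 -60 0; 0 0 -95 0; 0 0 -125 0; 0 0 -140 0; 0 0 -140 0; 0 0 -140 0' && python3 steer.py '8 20 0 0; 20 50 0 0.02; 34 82 0 0.04; 48 116 0 0.06; 62 150 0 0.08; 76 184 0 0.1; 90 218 0 0.125; 104 252 0 0.125; 118 286 0 0.125; 130 314 0 0.125; 138 334 0 0.125; 142 343 0 0.125; 142 343 0 0.125; 142 343 0 0.125; 142 343 0 0.125; 142 343 0 0.125' && python3 - <<'E'
from h import *
for n in("scene","top"):
    f=env.grab_frame(n); cv2.imwrite(f'pics/{n}1.png',f[...,::-1])
f=cv2.imread('pics/scene1.png')[100:260,130:350]; cv2.imwrite('pics/sc1.png',cv2.resize(f,None,fx=3.5,fy=3.5,interpolation=cv2.INTER_CUBIC))
f=cv2.imread('pics/top1.png')[140:290,120:340]; cv2.imwrite('pics/tc1.png',cv2.resize(f,None,fx=3.5,fy=3.5,interpolation=cv2.INTER_CUBIC))
E
```

```text
t: 5.2
tool_pos: [434.5, -93.1, 224.9]
orientation: [-0.0, 0.056, 0.998, 0.0]
contact_force: [-0.1, 0.7, -1.7]
width: 14.8
gripper_force: 78.0
t: 6.8
tool_pos: [332.7, 262.7, 225.2]
orientation: [-0.0, 0.119, 0.993, -0.0]
contact_force: [-0.1, -1.4, -2.2]
width: 14.7
gripper_force: 78.2
```

View pics/sc1.png

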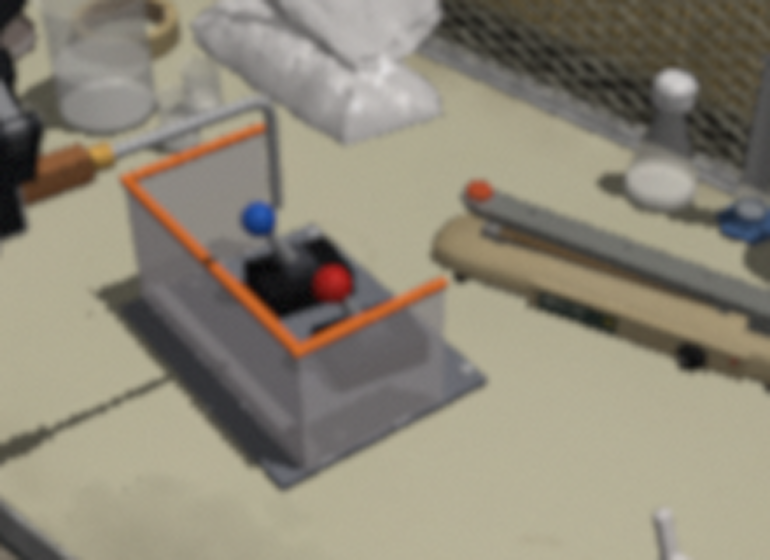

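View pics/tc1.png

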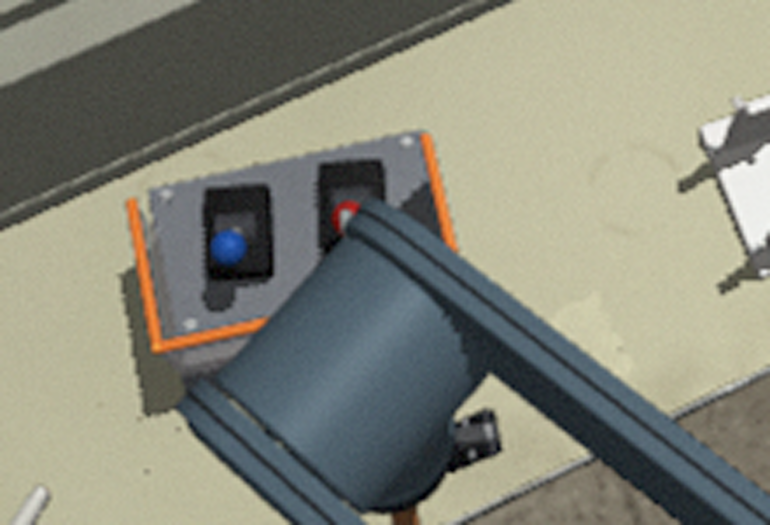

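Scene crop: the tip hangs at (277,205) and the bend is at (270,105). The red knob is at (333,283) and blue at (258,218). The top view shows the bend just at the red knob, (350,213).

```bash
python3 - <<'E'
from h import *
s=env.read_state(); p=s['tool_pos'];q=s['orientation']
from scipy.spatial.transform import Rotation as R
M=R.from_quat([q[1],q[2],q[3],q[0]]).as_matrix(); u=-M[:,0]; v=M[:,1]; print('tcp',p,'u',u,'v',v)
B=p-19*M[:,2]; print('pred bend',B+170*u,'tip',B+170*u-[0,0,80])
def ray(c,px,z):
    K=np.array(c['intrinsics']);T=np.array(c['pose'])
    d=T[:3,:3]@(np.diag([1,-1,-1])@np.linalg.inv(K)@np.r_[px,1]); return T[:3,3]+d*(z-T[2,3])/d[2]
cs,ct=env.calibration('scene'),env.calibration('top')
f=lambda x,y:(130+x/3.5,100+y/3.5); g=lambda x,y:(120+x/3.5,140+y/3.5)
print('tip',ray(cs,f(277,207),164)); print('bend top surf',ray(cs,f(268,101),249)); print('bend top',ray(ct,g(352,213),247))
print('red',ray(cs,f(333,283),84), 'blue',ray(cs,f(258,218),84),ray(ct,g(228,246),84))
def pr(X,c): w=P(c)@np.r_[X,1]; return w[:2]/w[2]
t=B+170*u
for X in(t,t-[0,0,80]): a=pr(X,cs); print('pred crop px',(a[0]-130)*3.5,(a[1]-100)*3.5)
E=[('FR',(298,352)),('FL',(125,180)),('BR',(445,284)),('BL',(265,127))]
for n,a in E: print(n,ray(cs,f(*a),115).round(1))
E
```

```text
tcp [332.70851599 262.89862659 225.35274877] u [ 9.71532726e-01 -2.36905326e-01  1.68850276e-04] v [ 2.36905333e-01  9.71532739e-01 -2.46868072e-05]
pred bend [497.86607375 222.62593698 244.38145304] tip [497.86607375 222.62593698 164.38145304]
tip [496.03708463 223.54778638 164.        ]
bend top surf [485.82770731 213.50071385 249.        ]
bend top [488.41633923 219.59495491 247.        ]
red [533.88157204 215.81810405  84.        ] blue [551.2909598 303.5617859  84.       ] [550.22788043 304.18690823  84.        ]
pred crop px 272.1361212250623 93.55471193126425
pred crop px 280.15707389054734 205.73807927304946
FR [447.2 161.7 115. ]
FL [494.5 371.6 115. ]
BR [552.7 136.1 115. ]
BL [603.1 345.9 115. ]
```

```bash
python3 steer.py '0 1 20 0; 0 1 45 0; 0 1 70 0; 0 1 88 0; 0 1 95 0; 0 1 95 0; 0 1 95 0' && python3 steer.py '-5 0 0 0; -10 0 0 0; -15 0 0 0; -20 0 0 0; -25 0 0 0; -30 0 0 0; -35 0 0 0; -40 0 0 0; -45 0 0 0; -50 0 0 0; -55 0 0 0; -60 0 0 0; -63 0 0 0; -66 0 0 0; -68 0 0 0; -68 0 0 0' && python3 - <<'E'
from h import *
f=env.grab_frame('scene'); f=f[100:260,130:350,::-1]; cv2.imwrite('pics/sc2.png',cv2.resize(f,None,fx=3.5,fy=3.5,interpolation=cv2.INTER_CUBIC))
E
```

```text
t: 7.6
tool_pos: [333.3, 264.7, 131.1]
orientation: [0.001, 0.119, 0.993, 0.0]
contact_force: [-0.4, 0.0, -1.1]
width: 14.6
gripper_force: 78.2
t: 9.2
tool_pos: [398.9, 248.4, 130.2]
orientation: [0.0, 0.119, 0.993, 0.0]
contact_force: [-0.4, -0.0, -2.3]
width: 14.8
gripper_force: 78.1
```

View pics/sc2.png

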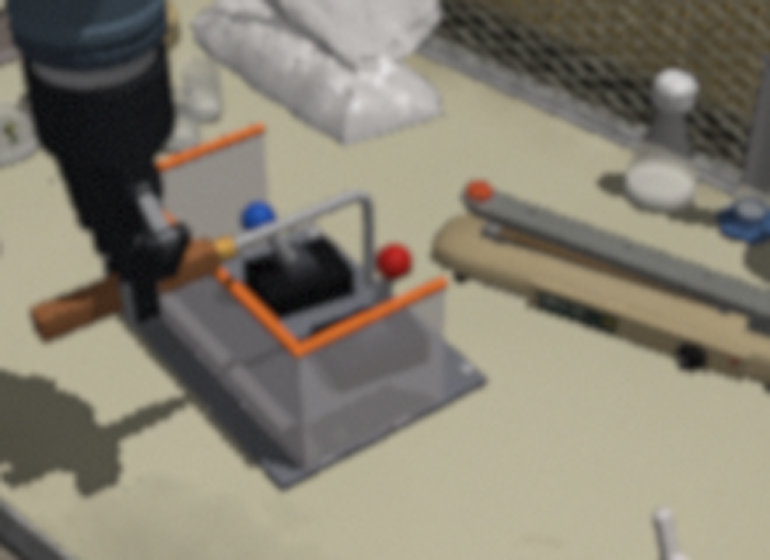

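The lever is moving over: the red knob is now at (394,260) with the leg behind it. I push on gently and watch the force.

```bash
python3 steer.py '-2 0 0 0; -4 0 0 0; -6 0 0 0; -8 0 0 0; -8 0 0 0; -8 0 0 0' ; python3 steer.py '-1 0 0 0; -2 0 0 0; -2 0 0 0' ; python3 steer.py '-1 0 0 0; -2 0 0 0; -2 0 0 0'
```

```text
t: 9.85
tool_pos: [406.6, 246.6, 130.3]
orientation: [0.0, 0.119, 0.993, 0.0]
contact_force: [0.2, -0.1, -1.4]
width: 15.1
gripper_force: 78.0
t: 10.15
tool_pos: [408.4, 246.1, 130.3]
orientation: [-0.0, 0.119, 0.993, 0.0]
contact_force: [-0.3, 0.5, -1.0]
width: 14.9
gripper_force: 78.1
t: 10.45
tool_pos: [409.2, 245.8, 130.1]
orientation: [-0.001, 0.119, 0.993, -0.0]
contact_force: [-5.1, 1.4, -0.7]
width: 14.8
gripper_force: 78.4
```

```bash
python3 steer.py '-1 0 0 0; -1 0 0 0; -1 0 0 0'; python3 - <<'E'
from h import *
f=env.grab_frame('scene'); f=f[100:260,130:350,::-1]; cv2.imwrite('pics/sc3.png',cv2.resize(f,None,fx=3.5,fy=3.5,interpolation=cv2.INTER_CUBIC))
def ray(c,px,z):
    K=np.array(c['intrinsics']);T=np.array(c['pose'])
    d=T[:3,:3]@(np.diag([1,-1,-1])@np.linalg.inv(K)@np.r_[px,1]); return T[:3,3]+d*(z-T[2,3])/d[2]
h=cv2.cvtColor(cv2.imread('pics/sc3.png'),cv2.COLOR_BGR2HSV); m=cv2.inRange(h,(0,180,90),(4,255,255)); m[:,:330]=0;m[:200]=0; m[:,440:]=0
y,x=np.nonzero(m); print(len(x),x.mean(),y.mean()); X=ray(env.calibration('scene'),(130+x.mean()/3.5,100+y.mean()/3.5),83); print(X,(X-[532.5,215.5,83])@[.9715,-.237,0])
E
```

```text
t: 10.75
tool_pos: [409.3, 245.7, 130.0]
orientation: [-0.002, 0.118, 0.993, -0.0]
contact_force: [-8.4, 2.3, 1.4]
width: 14.4
gripper_force: 78.7
587 406.38500851788757 261.85178875638843
[583.39821836 194.57424904  83.        ] 54.40702211874321
```

The lever is on its stop: about 8.7 N, no more motion, and the knob has travelled about 55 mm. Now back off, lift and return.

```bash
python3 steer.py '3 0 0 0; 10 0 0 0; 22 0 0 0; 38 0 0 0; 56 0 0 0; 72 -1 0 0; 81 -1 0 0; 81 -1 0 0; 81 -1 -15 0; 81 -1 -40 0; 81 -1 -65 0; 81 -1 -85 0; 81 -1 -95 0; 81 -1 -95 0; 81 -1 -95 0' && python3 steer.py '-10 -20 0 0; -26 -46 0 -0.02; -44 -78 0 -0.04; -62 -110 0 -0.06; -81 -142 0 -0.08; -100 -174 0 -0.1; -118 -206 0 -0.125; -136 -238 0 -0.125; -154 -270 0 -0.125; -170 -298 0 -0.125; -179 -314 0 -0.125; -184 -322.6 0 -0.125; -184 -322.6 0 -0.125; -184 -322.6 0 -0.125; -184 -322.6 0 -0.125; -184 -322.6 0 -0.125' && python3 steer.py '0 0 20 0; 0 0 45 0; 0 0 70 0; 0 0 90 0; 0 0 100 0; 0 0 100 0; 0 0 100 0' && python3 - <<'E'
from h import *
f=env.grab_frame('scene'); f=f[190:350,230:400,::-1]; f=cv2.resize(f,None,fx=3.5,fy=3.5,interpolation=cv2.INTER_CUBIC)
g=cv2.imread('pics/scene1.png')
cv2.imwrite('pics/sc4.png',f)
E
```

```text
t: 12.3
tool_pos: [332.2, 263.3, 224.6]
orientation: [-0.0, 0.119, 0.993, -0.0]
contact_force: [0.1, -0.2, -1.7]
width: 14.9
gripper_force: 78.1
t: 13.9
tool_pos: [435.0, -92.3, 225.3]
orientation: [-0.0, 0.056, 0.998, 0.0]
contact_force: [0.3, -0.5, -1.4]
width: 14.3
gripper_force: 78.3
t: 14.6
tool_pos: [435.7, -93.3, 126.0]
orientation: [0.001, 0.056, 0.998, -0.0]
contact_force: [0.3, 0.2, -1.6]
width: 14.6
gripper_force: 78.3
```

View pics/sc4.png

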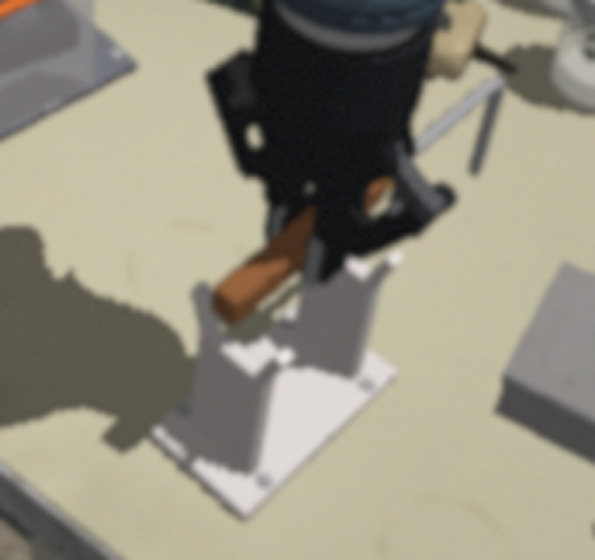

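The rod is held about 40 mm above the cradle, aligned with the forks. Its tip is at (475,172) and the bend at (500,82). I check that it hasn't slipped or tilted.

```bash
python3 - <<'E'
from h import *
cs=env.calibration('scene')
def pr(X): w=P(cs)@np.r_[X,1]; return w[:2]/w[2]
for nm,z in(('now',145),('start',105)):
  for n,d,dz in(('back',-58,0),('bend',170,0),('tip',170,-80)):
    X=np.array([435.5,-93.3,z+dz])+d*np.array([.9937,-.112,0]); a=pr(X); print(nm,n,(a-[230,190])*3.5, a*1.5)
E
```

```text
now back [224.39545089 301.99140479] [441.16947895 414.42488777]
now bend [503.31392799  71.54784216] [560.70596914 315.66336093]
now tip [474.80026263 169.55262203] [548.48582684 357.66540944]
start back [217.83875092 352.48396133] [438.35946468 436.06455485]
start bend [488.59032643 122.15457095] [554.39585418 337.35195898]
start tip [461.8576795  214.03778362] [542.9390055  376.73047869]
```

```bash
python3 steer.py '0 0 10 0; 0 0 22 0; 0 0 31 0; 0 0 36 0; 0 0 38 0; 0 0 39 0; 0 0 40 0; 0 0 40 0; 0 0 40 0'
```

```text
t: 15.55
tool_pos: [435.5, -93.5, 85.8]
orientation: [0.0, 0.056, 0.998, -0.0]
contact_force: [-0.8, -0.5, 0.7]
width: 15.0
gripper_force: 78.7
```

```bash
python3 steer.py '0 0 0 0;0 0 0 0;0 0 0 0;0 0 0 0;0 0 0 0;0 0 0 0;0 0 0 0;0 0 0 0;0 0 0 0;0 0 0 0;0 0 0 0;0 0 0 0' 85 && python3 steer.py '0 0 -10 0; 0 0 -30 0; 0 0 -60 0; 0 0 -100 0; 0 0 -140 0; 20 0 -175 0; 60 0 -175 0; 100 0 -175 0; 100 0 -175 0; 100 0 -175 0; 100 0 -175 0' && python3 - <<'E'
from h import *
f=env.grab_frame('scene')[...,::-1]; cv2.imwrite('pics/sc5.png',cv2.resize(f,None,fx=1.5,fy=1.5,interpolation=cv2.INTER_CUBIC))
E
```

```text
t: 16.75
tool_pos: [435.2, -93.3, 85.3]
orientation: [-0.0, 0.056, 0.998, 0.0]
contact_force: [-0.3, -0.4, 0.7]
width: 85.0
gripper_force: 0.0
t: 17.85
tool_pos: [336.5, -82.4, 260.9]
orientation: [0.001, 0.056, 0.998, -0.0]
contact_force: [0.7, -0.4, -0.2]
width: 84.8
gripper_force: 0.0
```

View pics/sc5.png

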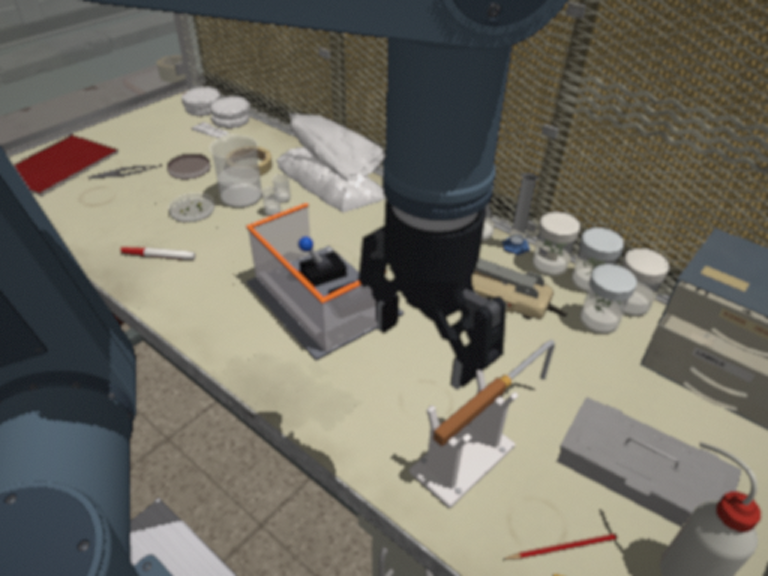

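The rod lies in the cradle as at the start: handle (440,435)→(508,380), bend (551,343). Blue is unmoved at (306,244). Red is hidden behind the gripper here, so I check it numerically in the top view.

```bash
python3 - <<'E'
from h import *
f=env.grab_frame('top')[...,::-1].copy(); h=cv2.cvtColor(f,cv2.COLOR_BGR2HSV); m=cv2.inRange(h,(0,170,90),(5,255,255)); m[:,:190]=0;m[:,240:]=0;m[:160]=0;m[230:]=0
y,x=np.nonzero(m); print(len(x))
c=env.calibration('top');K=np.array(c['intrinsics']);T=np.array(c['pose'])
d=T[:3,:3]@(np.diag([1,-1,-1])@np.linalg.inv(K)@np.r_[x.mean(),y.mean(),1]); X=T[:3,3]+d*(83-T[2,3])/d[2]; print(X,(X-[532.5,215.5,83])@[.9715,-.237,0])
E
```

```text
56
[584.22110798 196.45832956  83.        ] 54.75993229733122
```

```bash
python3 -c "
from rig import env
print(env.finish_job())"
```

```text
the job is handed in; nothing more can be done
None
```

The red lever is pushed over to its far stop, the blue lever is where it started, and the rod is back in its cradle and released; I handed the job in at about 18 s, and the hand-in call gave no verdict.

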